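# Check a packed mould frame under the height gate

## Task

Before it goes in the hot press, check that the shallow one of the two packed mould frames clears the height limit: line it up with the height gate on the side where it lies, push it lengthways under the bridge bar, then draw it out on the other side until it is completely clear of the bar, and leave it lying flat just past the gate, still roughly in line with the passage. Don't ram the gate with the frame or knock it with the gripper, and leave the deep frame and the other loose things on the bench where they are.

Things in the scene. Friction and masses are not known exactly. Their poses are not given: they have to be found in the camera images.
- gate: Height gate bolted to the bench: a bridge bar on two 16 mm round columns. Origin on the bench below the bar's middle. Own x runs along the bar, own y along the passage, from the side where both mould frames start (robot's right) to the far side (its left). Columns 72 mm either side of the middle, 76 mm high; foot plates 62 mm along the passage, 13 mm high with screws; free passage 108 mm wide.
- gate_bar (a point): Middle of the underside of the gate's level steel bridge bar, 40 mm above the bench. The bar is 180 mm long, 14 mm thick along the passage and 18 mm high (top 58 mm above the bench). Does not move.
- gate_exit (a point): Far end of the steel strip, flush with the bench, 100 mm wide and 440 mm long, that marks the gate's passage; 220 mm beyond the bar, on the side where the frame comes out.
- mould_frame_c (a point): The shallow packed mould frame, to be checked: a closed flat aluminium box with steel plates above and below, 110 mm long (own y), 58 wide (own x), 35 high, 0.3 to 0.55 kg, loose on the bench. The point is its centre, 17.5 mm up; own z up. Starts with its length roughly along the robot's y, in the nearer or farther of two places right of the gate.
- deep_frame_c (a point): The deep packed mould frame, same outline (110 by 58 mm) but two frames thick, 58 mm high; in the other of the two places; not to be moved. The point is its centre, half-way up. Own y along its length.
- flask_c (a point): Perforated steel casting flask, an open tube 80 mm across and 100 mm high, standing on the bench beyond the gate; leave alone. The point is its centre, half-way up.
- wax_block_c (a point): Block of carving wax, 60 by 95 by 26 mm high, lying on the bench to the robot's left, on its side of the gate's passage; leave alone. The point is its centre.
- bench_block_c (a point): Square steel bench block, 75 by 75 by 22 mm high, lying on the bench beyond the gate, left of the flask; leave alone. The point is its centre.
- hammer: Hammer 220 mm long lying to the robot's left; leave alone. Origin under its middle.
Not all that is in view belongs to the job. What is shaped like the part that bears mould_frame_c but brown or green is not meant.

How it is judged:
On the way, in this order (a step that is already met when the one before it is completed fails the run):
1. the shallow frame lies flat with its leading end under the bar (y of mould_frame_c in the frame of gate between -0.045 and 0 m and x of mould_frame_c in the frame of gate between -0.045 and 0.045 m and height (world z) of mould_frame_c below 0.0235 m), for 0.05 s.
2. more than half of the shallow frame has passed under the bar (y of mould_frame_c in the frame of gate between 0.01 and 0.06 m and x of mould_frame_c in the frame of gate between -0.045 and 0.045 m and height (world z) of mould_frame_c below 0.0235 m), for 0.05 s.
At the end, for the whole second after the job is handed in: The shallow frame has gone lengthways under the bar and lies flat on the bench, at rest, on the other side: its centre 64 to 250 mm past the bar's middle, within 100 mm of the passage's centre line, its length within 35 degrees of the passage (y of mould_frame_c in the frame of gate between 0.064 and 0.25 m and x of mould_frame_c in the frame of gate between -0.1 and 0.1 m and angle between the y axis of mould_frame_c and the y axis of gate, either way round below 0.6 rad and height (world z) of mould_frame_c below 0.021 m and angle between mould_frame_c's own z axis and vertical below 0.06 rad and linear speed of mould_frame below 0.01 m/s); the robot touches nothing.
It fails at once if the shallow frame is rammed against the gate (over 20 N) (contact force between mould_frame and gate above 20 N).
It fails at once if the gate is knocked by the gripper or arm (over 15 N) (contact force between any of the fingers, the arm and gate above 15 N).
It fails at once if the deep frame is moved by more than 20 mm (distance of deep_frame_c from where it was at the start of the episode above 0.02 m).
It fails at once if another loose thing on the bench is moved by more than 20 mm (distance of any of flask_c, wax_block_c, bench_block_c, hammer from where it was at the start of the episode above 0.02 m).
It also fails if it takes over 59 s, if anything falls off the work surface, if the arm or the gripper's body presses on something with over 40 N, if the wrist force passes 120 N, or if a joint passes its speed limit or range.

## Robot

A 6-joint arm with a two-finger parallel gripper is mounted at the origin on the work surface. World frame = base frame: x ahead of the robot, y to its left, z up, the work surface at z = 0. Lengths are in m, angles in rad, forces in N, time in s.
With the tool pointing down it reaches from about 0.35 to 0.775 m from the base axis. Payload 5.5 kg.
Tool frame: the origin (TCP) lies midway between the tips of the shut fingers; the grasp point (between the pads) lies 19 mm behind it; z points along the fingers, y is the direction in which the jaws open and shut (so a half turn about z gives the same grasp; the last joint's range is limited). The gripper opens to 85 mm and grips with 20 to 120 N. Pads are 22 mm wide; open, the fingers measure 114 mm over their backs; the gripper's body (76 mm by 85 mm) begins 54 mm behind the grasp point. The pads swing forward as they close: fully open they stand 13 mm farther back than shut.
Start: joints at [-1.354, 0.313, 0.046, 1.304, 0, 1.431], TCP at [0.201, -0.539, 0.231] pointing down, gripper open.
Joint ranges: [-2.76, 2.76], [-0.86, 1.69], [-1.03, 1.26], [-2.2, 2.34], [-1.47, 1.5], [-3.14, 3.14]. Speed limits (rad/s): [2.57, 2.57, 3.14, 3.14, 3.14, 3.14].

## Interface

Orientations are given as a unit quaternion [w, x, y, z].
In Python, from workcell import env gives the robot as it stands.
- The arm moves only by the shell command python3 -m pendant 'ROWS' [FORCE]. ROWS is JSON, a list of rows, each a list of 3 entries, a list of its own where there are three numbers: the shift along the tool's x, y, z each as a share of 20 mm, from -1 to 1, then the turn about the tool's z as a share of 6 degrees, from -1 to 1, then the closure, from -1 (fully open) to 1 (shut). In form: [[[tx, ty, tz], turn, claw], ...]. A call has 1 to 12 rows; each row shifts and turns the commanded pose from where the row before left it, along the tool's axes as they then stand; what a row does not reach is not made up. A row lasts 1/8 s, in which the tool goes at most 62.5 mm and 10.7 degrees, less where a joint would pass 70% of its speed; a pose out of reach is approached as far as the arm can. A call with a number of a shift or a turn outside -1 to 1 is refused whole. A call with a gripper value outside its range is refused whole. The fingers move at their own pace and stop on an object; FORCE is the grip in N (left out, the last holds). Time passes only in rows, so rows that do not move let the fingers close. It gives the time, the measured TCP pose, the force and the opening at its end, in the units of the state.
- env.get_state(): the state, without advancing time (a new reading comes with each control period).
- env.read_camera(name): name is "scene" or "top"; returns a dict with "color" (400x640x3 uint8, blue, green, red), "mtx" (3x3 intrinsics, pixels), "view" (4x4, takes a point from world to camera coordinates). Camera axes: x right, y down, z forward; pixel columns grow to the right and rows downward; lengths in m; the calibration is good to about 2 mm. A picture is of the moment at which its call begins. There is no depth.
- env.hand_in(): hands the job in, once; it reports no verdict.
Trained networks look in the newest picture that a camera, given by its name, has taken for a name from the list of things; names that differ only in an ending like _2 or _b are one class to them, and where a whole thing is asked for, a point or a joint stands for the part that bears it (a point fixed in the world has none). Each returns a list of dicts, best first, with "p" (0 to 1); they miss things now and then, are a little off and sometimes report something else, mostly with a low value. They report only what shows in the picture. A call takes as long as a camera call. They do not tell look-alikes from the thing itself.
- env.boxes_of(camera, thing): "location" ([column, row] in pixels, amid what is visible of it).
- env.cut_out(camera, thing): "region" (400x640 bool, what is visible of it) and "location" ([column, row] in pixels, amid what is visible of it).
The state is a dict: "clock": time; "joint_pos": joint angles; "qvel": joint speeds; "tau": joint torques, N m; "tcp_pos": TCP position; "orientation": TCP orientation; "wrist_force": force on the tool from outside, world axes, zero at the start; "ft_torque": the same for the moment, N m; "finger_gap": finger opening in m.
Only numpy, scipy, OpenCV 4.12 (cv2) and the standard library are available. Lean on these libraries where they do the work, as an engineer would, in place of code of your own. Each camera call takes 0.05 s, during which the arm holds its last target.

## Working session

There is one attempt and no reset: what is moved stays moved. The work goes in short steps, Python scripts to look and compute and a shell command to move; the robot and the scene stay as the last step left them, time stands still between calls to the robot, and variables do not carry over. Pictures are saved under pics/ and viewed, and the job is handed in when it is done.

```bash
mkdir -p pics; ls; cat > h.py <<'E'
import numpy as np,cv2
from workcell import env
def pix2w(c,uv,z):
    K=c["mtx"];V=c["view"];R=V[:3,:3];t=V[:3,3]
    o=-R.T@t; d=R.T@np.linalg.inv(K)@np.array([uv[0],uv[1],1.])
    return o+d*(z-o[2])/d[2]
def w2pix(c,p):
    q=c["view"][:3,:3]@np.array(p)+c["view"][:3,3]; q=c["mtx"]@q; return q[:2]/q[2]
E
python3 - <<'E'
from h import *
for n in("scene","top"):
    c=env.read_camera(n); cv2.imwrite(f"pics/{n}0.png",c["color"])
    print(n,(-c["view"][:3,:3].T@c["view"][:3,3]).round(3))
    for t,z in(("gate",.0),("gate_bar",.04),("mould_frame_c",.035),("deep_frame_c",.058),("flask_c",.05),("wax_block_c",.026),("bench_block_c",.022),("hammer",.02)):
        for d in env.boxes_of(n,t)[:4]: print(t,round(d["p"],2),np.round(d["location"],0),pix2w(c,d["location"],z).round(3))
print(env.get_state())
E
```

```text
pics
scene [1.503 0.527 1.129]
gate 0.72 [356. 234.] [0.559 0.153 0.   ]
gate_bar 0.55 [354. 232.] [0.589 0.159 0.04 ]
mould_frame_c 0.95 [348. 176.] [0.375 0.047 0.035]
mould_frame_c 0.93 [214. 253.] [ 0.819 -0.161  0.035]
mould_frame_c 0.79 [292. 146.] [ 0.316 -0.189  0.035]
mould_frame_c 0.7 [173. 231.] [ 0.803 -0.312  0.035]
deep_frame_c 0.89 [249. 163.] [ 0.474 -0.257  0.058]
deep_frame_c 0.17 [356. 231.] [0.6   0.169 0.058]
flask_c 0.8 [260. 256.] [ 0.785 -0.031  0.05 ]
wax_block_c 0.64 [426. 195.] [0.344 0.294 0.026]
bench_block_c 0.8 [347. 295.] [0.781 0.225 0.022]
hammer 0.89 [463. 192.] [0.279 0.392 0.02 ]
top [0.423 0.014 1.174]
gate 0.92 [283. 188.] [0.549 0.125 0.   ]
gate_bar 0.89 [282. 183.] [0.557 0.125 0.04 ]
mould_frame_c 0.8 [315. 271.] [0.336 0.043 0.035]
mould_frame_c 0.7 [413. 287.] [ 0.295 -0.201  0.035]
mould_frame_c 0.67 [395.  92.] [ 0.794 -0.166  0.035]
mould_frame_c 0.63 [459.  94.] [ 0.785 -0.33   0.035]
deep_frame_c 0.87 [443. 224.] [ 0.451 -0.275  0.058]
flask_c 0.75 [341.  90.] [ 0.795 -0.026  0.05 ]
wax_block_c 0.61 [214. 270.] [0.339 0.299 0.026]
bench_block_c 0.67 [255. 107.] [0.761 0.197 0.022]
hammer 0.63 [180. 301.] [0.262 0.384 0.02 ]
{'clock': 0.9, 'joint_pos': array([-1.35360327e+00,  3.13156506e-01,  4.61306752e-02,  1.30359668e+00,
        7.54067290e-06,  1.43119683e+00]), 'qvel': array([-0.00078723, -0.00095718, -0.00039079,  0.00057614,  0.00040526,
       -0.00152382]), 'tau': array([-2.40208647e-04, -4.80446613e+01,  2.98814338e+01,  6.58462341e-05,
       -2.17705297e-04,  8.57440092e-07]), 'tcp_pos': array([ 0.20083652, -0.53884688,  0.23136052]), 'orientation': array([8.66961502e-05, 9.84129538e-01, 1.77451530e-01, 7.13839586e-06]), 'wrist_force': array([0.0119535 , 0.18229083, 0.28534494]), 'ft_torque': array([ 0.05429232, -0.05306883, -0.00098445]), 'finger_gap': 0.08522654382500236}
```

View pics/scene0.png

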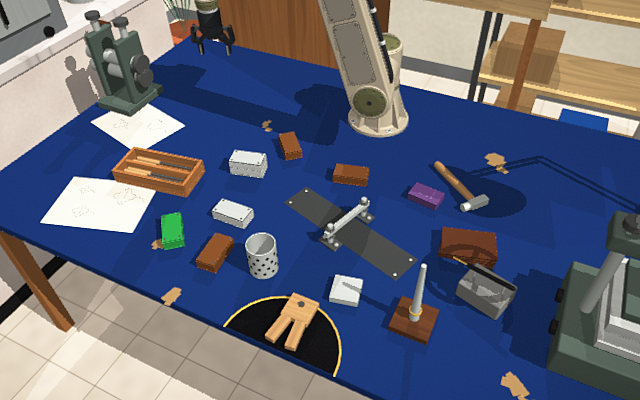

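View pics/top0.png

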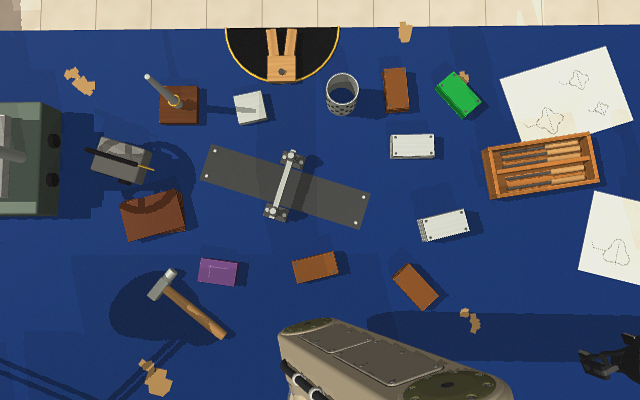

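Candidates: light frames at scene (233,213)/top (413,146) (farther) and scene (249,163)/top (443,224) (nearer). The brown and green ones are not meant. I'll check their height in a crop.

```bash
python3 - <<'E'
from h import *
c=env.read_camera("scene"); im=c["color"]
a=cv2.resize(im[140:240,200:400],None,fx=4,fy=4,interpolation=cv2.INTER_CUBIC)
cv2.imwrite("pics/crop_s.png",a)
t=env.read_camera("top"); im=t["color"]
a=cv2.resize(im[120:260,190:490],None,fx=2.66,fy=2.66,interpolation=cv2.INTER_CUBIC)
cv2.imwrite("pics/crop_t.png",a)
for z,(u,v) in((.035,(413,146)),(.058,(443,224)),(.035,(443,224)),(.058,(413,146))):print(z,pix2w(t,(u,v),z).round(3), w2pix(c,pix2w(t,(u,v),z)).round(0))
E
```

```text
0.035 [ 0.652 -0.209  0.035] [232. 208.]
0.058 [ 0.452 -0.275  0.058] [248. 157.]
0.035 [ 0.452 -0.281  0.035] [247. 163.]
0.058 [ 0.647 -0.205  0.058] [233. 202.]
```

View pics/crop_s.png

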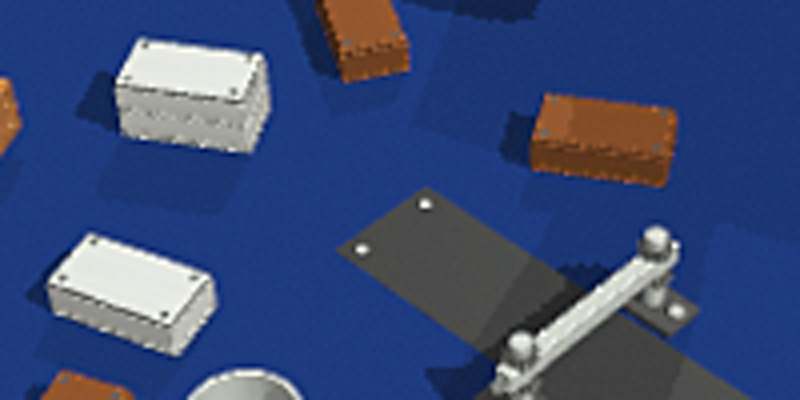

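View pics/crop_t.png

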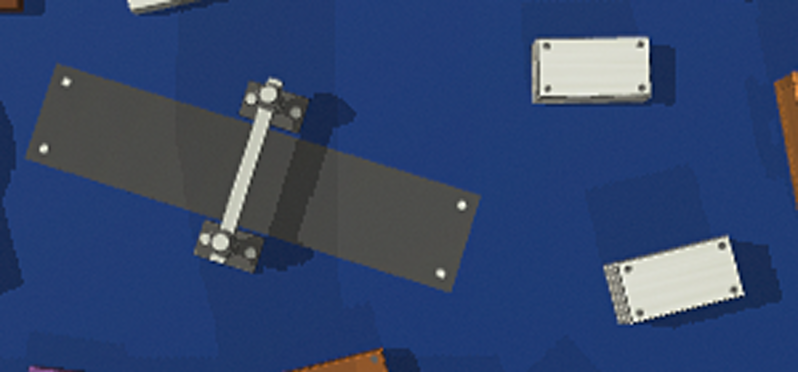

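The scene crop shows the farther frame (crop 130,295) with about half the side height of the nearer one (crop 190,95). So the shallow frame is at top pixel (413,146). Next I'll measure the poses.

```bash
cat >> h.py <<'E'
def frame_pose(near=None,z=.035,r=40):
    t=env.read_camera("top"); im=t["color"]
    hsv=cv2.cvtColor(im,cv2.COLOR_BGR2HSV)
    m=((hsv[...,1]<40)&(hsv[...,2]>205)).astype(np.uint8)
    if near is not None:
        k=np.zeros_like(m); cv2.circle(k,tuple(int(a) for a in near),r,1,-1); m*=k
    m=cv2.morphologyEx(m,cv2.MORPH_CLOSE,np.ones((5,5)))
    cs=cv2.findContours(m,cv2.RETR_EXTERNAL,cv2.CHAIN_APPROX_NONE)[0]
    c=max(cs,key=cv2.contourArea)
    P=np.array([pix2w(t,p[0]+0.0,z)[:2]*1000 for p in c],np.float32)
    rr=cv2.minAreaRect(P); b=cv2.boxPoints(rr)
    e=[b[1]-b[0],b[2]-b[1]]; L=max(e,key=np.linalg.norm); L=L*np.sign(L[1])
    return np.array(rr[0])/1000,np.arctan2(L[1],L[0]),np.round(rr[1],0)
# gate
def gate(t):
    px=[(211.4,144.4),(370.5,193.3),(359.9,229.4),(200.2,179.4)]
    W=np.array([pix2w(t,p,0) for p in px])[:,:2]
    o=W.mean(0); y=(W[0]+W[3]-W[1]-W[2]); y/=np.linalg.norm(y); x=np.array([y[1],-y[0]])
    return W,o,x,y
G_O=None
E
python3 - <<'E'
from h import *
t=env.read_camera("top")
W,o,x,y=gate(t); print(W.round(3),o.round(4),x,y,np.degrees(np.arctan2(y[1],y[0])))
print([np.linalg.norm(W[i]-W[(i+1)%4]).round(3) for i in range(4)])
# column tops at z=.076
c1=pix2w(t,(190+268/2.66,120+94/2.66),.076);c2=pix2w(t,(190+220/2.66,120+242/2.66),.076);print(c1,c2,(c1+c2)/2,np.linalg.norm(c1-c2))
for n,z in(((413,146),.035),((443,224),.058)):
    p,a,s=frame_pose(n,z);print(p.round(4),np.degrees(a),s,"gate frame",(p-o)@x,(p-o)@y)
for n,px,z in(("flask",(341,90),.1),("bench",(251,107),.022),("wax",(219,271),.026),("brown",(396,90),.035),("brown near",(315,266),.035)):
    p=pix2w(t,px,z)[:2];print(n,p.round(3),((p-o)@x).round(3),((p-o)@y).round(3))
E
```

```text
[[ 0.667  0.316]
 [ 0.534 -0.103]
 [ 0.44  -0.074]
 [ 0.574  0.344]] [0.5539 0.1208] [ 0.95290259 -0.30327654] [0.30327654 0.95290259] 72.34549334676625
[np.float64(0.439), np.float64(0.098), np.float64(0.439), np.float64(0.097)]
[0.62234423 0.0998434  0.076     ] [0.48534199 0.14402196 0.076     ] [0.55384311 0.12193268 0.076     ] 0.14394914655250635
[ 0.6542 -0.2093] 89.545685 [103.  52.] gate frame 0.19565222122048206 -0.28416085226859583
[ 0.4498 -0.2805] 103.657455 [ 53. 105.] gate frame 0.022455380651095966 -0.4140100129194659
flask [ 0.778 -0.024] 0.257 -0.071
bench [0.76  0.208] 0.17 0.145
wax [0.337 0.286] -0.257 0.091
brown [ 0.798 -0.168] 0.32 -0.202
brown near [0.349 0.042] -0.172 -0.137
```

```bash
cat >> h.py <<'E'
def go(xy,z,th):
    s=env.get_state(); q=s["orientation"]; from scipy.spatial.transform import Rotation as R
    M=R.from_quat([q[1],q[2],q[3],q[0]]).as_matrix(); p=s["tcp_pos"]
    d=M.T@(np.array([*xy,z])-p); cur=np.degrees(np.arctan2(M[1,0],M[0,0]))
    print("t",round(s["clock"],2),"p",p.round(4),"yaw",cur.round(2),"tilt z",M[:,2].round(3),"gap",round(s["finger_gap"],4),"F",s["wrist_force"].round(1))
    print("rows(20mm) tool:",(d/.02).round(2),"turn rows(6deg):",round(-(th-cur)/6,2))
E
python3 -m pendant '[[[0,0,0],-0.96,-1],[[0,0,0],-0.96,-1],[[0,0,0],-0.96,-1],[[0,0,0],-0.96,-1],[[0,0,0],-0.96,-1],[[0,0,0],-0.96,-1],[[0,0,0],-0.96,-1],[[0,0,0],-0.96,-1],[[0,0,0],-0.96,-1],[[0,0,0],-0.96,-1],[[0,0,0],-0.96,-1],[[0,0,0],-0.96,-1]]' 60
python3 -c "
from h import *
go((.654,-.251),.10,89.5)"
```

```text
clock: 2.65
tcp_pos: [0.2008, -0.5389, 0.2313]
orientation: [0.0, 0.709, 0.706, -0.0]
wrist_force: [0.6, 0.3, -0.7]
finger_gap: 0.0854
t 2.65 p [ 0.2008 -0.5389  0.2313] yaw 89.75 tilt z [ 0. -0. -1.] gap 0.0854 F [ 0.6  0.3 -0.7]
rows(20mm) tool: [14.49 22.6   6.57] turn rows(6deg): 0.04
```

```bash

python3 -m pendant '[[[0.6,0.94,0],0,-1],[[0.6,0.94,0],0,-1],[[0.6,0.94,0],0,-1],[[0.6,0.94,0],0,-1],[[0.6,0.94,0],0,-1],[[0.6,0.94,0],0,-1],[[0.6,0.94,0],0,-1],[[0.6,0.94,0],0,-1],[[0.6,0.94,0],0,-1],[[0.6,0.94,0],0,-1],[[0.6,0.94,0],0,-1],[[0.6,0.94,0],0,-1]]'
python3 -m pendant '[[[0.6,0.94,0.3],0,-1],[[0.6,0.94,0.3],0,-1],[[0.6,0.94,0.3],0,-1],[[0.6,0.94,0.3],0,-1],[[0.6,0.94,0.5],0,-1],[[0.6,0.94,0.5],0,-1],[[0.6,0.94,0.5],0,-1],[[0.6,0.94,0.5],0,-1],[[0.6,0.94,0.5],0,-1],[[0.6,0.94,0.5],0,-1],[[0.6,0.94,0.5],0,-1],[[0.6,0.94,0.5],0,-1]]'
python3 - <<'E'
from h import *
go((.654,-.251),.005,89.5)
t=env.read_camera("top");cv2.imwrite("pics/t1.png",cv2.resize(t["color"][60:260,260:560],None,fx=2.6,fy=2.6))
t=env.read_camera("scene");cv2.imwrite("pics/s1.png",cv2.resize(t["color"][100:300,120:420],None,fx=2.6,fy=2.6))
E
```

```text
clock: 4.15
tcp_pos: [0.4288, -0.395, 0.2314]
orientation: [-0.0, 0.71, 0.704, 0.0]
wrist_force: [-0.2, -0.0, 0.4]
finger_gap: 0.0854
clock: 5.65
tcp_pos: [0.6555, -0.2535, 0.1266]
orientation: [0.0, 0.71, 0.704, -0.0]
wrist_force: [0.2, -0.4, -0.0]
finger_gap: 0.0851
t 5.65 p [ 0.6555 -0.2535  0.1266] yaw 89.56 tilt z [ 0. -0. -1.] gap 0.0851 F [ 0.2 -0.4 -0. ]
rows(20mm) tool: [ 0.13 -0.08  6.08] turn rows(6deg): 0.01
```

View pics/s1.png

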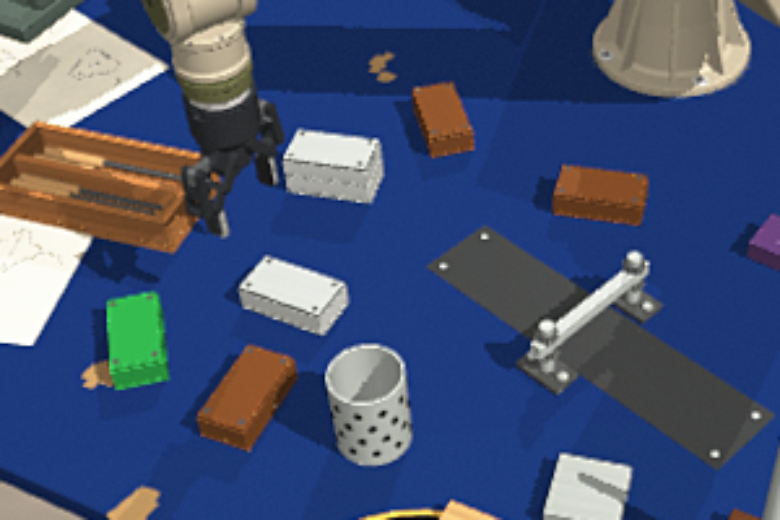

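View pics/t1.png

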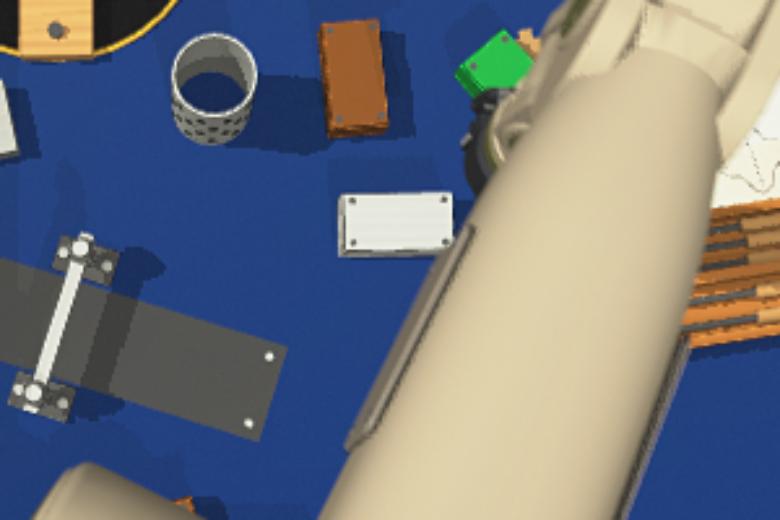

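```bash

python3 - <<'E'
from h import *
s=env.get_state()["tcp_pos"]
for n,o in(("top",(260,60)),("scene",(120,100))):
    c=env.read_camera(n)
    for p in(s,(.654,-.209,.035),(.654,-.264,.035),(.654,-.264,0),(.654+.029,-.264,0.035),(.654-.029,-.264,0.035)):
        print(n,((w2pix(c,p)-o)*2.6).round(0))
E
```

```text
top [464. 199.]
top [398. 221.]
top [454. 221.]
top [445. 228.]
top [453. 192.]
top [454. 250.]
scene [246. 215.]
scene [291. 283.]
scene [251. 268.]
scene [256. 289.]
scene [237. 284.]
scene [265. 253.]
```

```bash

python3 -m pendant '[[[0.1,-0.1,0.8],0,-1],[[0,0,0.8],0,-1],[[0,0,0.8],0,-1],[[0,0,0.8],0,-1],[[0,0,0.8],0,-1],[[0,0,0.6],0,-1],[[0,0,0.6],0,-1],[[0,0,0.5],0,-1],[[0,0,0.3],0,-1],[[0,0,0],0,-1]]'
python3 - <<'E'
from h import *
go((.654,-.251),.005,89.5)
t=env.read_camera("top");cv2.imwrite("pics/t2.png",cv2.resize(t["color"][60:260,260:560],None,fx=2.6,fy=2.6))
t=env.read_camera("scene");cv2.imwrite("pics/s2.png",cv2.resize(t["color"][150:270,150:330],None,fx=4.4,fy=4.4))
E
```

```text
clock: 7.1
tcp_pos: [0.652, -0.2522, 0.0068]
orientation: [-0.0, 0.71, 0.704, -0.0]
wrist_force: [0.7, -0.4, 0.5]
finger_gap: 0.0856
t 7.1 p [ 0.652  -0.2522  0.0068] yaw 89.56 tilt z [-0.001  0.    -1.   ] gap 0.0856 F [ 0.7 -0.4  0.5]
rows(20mm) tool: [0.06 0.1  0.09] turn rows(6deg): 0.01
```

View pics/s2.png

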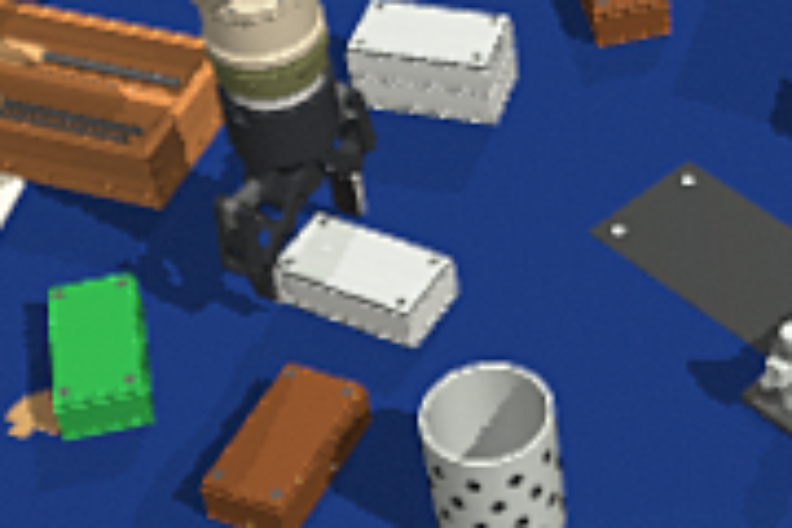

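```bash

python3 - <<'E'
from h import *
c=env.read_camera("scene")
for p in((.654+.029,-.264,0.035),(.654+.029,-.264,0.0),(.654+.029,-.154,0.035),(.654-.029,-.264,.035),(.654+.042,-.252,.018),(.654+.057,-.252,.018),(.654+.042,-.241,.018)):
        print(p,((w2pix(c,p)-(150,150))*4.4).round(0))
E
```

```text
(0.683, -0.264, 0.035) [268. 261.]
(0.683, -0.264, 0.0) [277. 297.]
(0.683, -0.154, 0.035) [406. 312.]
(0.625, -0.264, 0.035) [316. 208.]
(0.6960000000000001, -0.252, 0.018) [276. 297.]
(0.7110000000000001, -0.252, 0.018) [263. 311.]
(0.6960000000000001, -0.241, 0.018) [289. 302.]
```

```bash

python3 -m pendant '[[[0.3,0.1,0.08],0,-1],[[0,0,0],0,-0.5],[[0,0,0],0,0],[[0,0,0],0,0.3],[[0,0,0],0,0.6],[[0,0,0],0,1],[[0,0,0],0,1],[[0,0,0],0,1],[[0,0,0],0,1]]' 60
python3 - <<'E'
from h import *
go((.654,-.251),.005,89.5)
t=env.read_camera("top");cv2.imwrite("pics/t3.png",cv2.resize(t["color"][60:260,260:560],None,fx=2.6,fy=2.6))
t=env.read_camera("scene");cv2.imwrite("pics/s3.png",cv2.resize(t["color"][150:270,150:330],None,fx=4.4,fy=4.4))
E
```

```text
clock: 8.38
tcp_pos: [0.6547, -0.2464, 0.0062]
orientation: [0.0, 0.71, 0.704, 0.0]
wrist_force: [-1.0, 0.5, 6.4]
finger_gap: 0.0571
t 8.38 p [ 0.6547 -0.2464  0.0062] yaw 89.57 tilt z [ 0.001 -0.    -1.   ] gap 0.0571 F [-1.   0.5  6.4]
rows(20mm) tool: [-0.23 -0.03  0.06] turn rows(6deg): 0.01
```

View pics/s3.png

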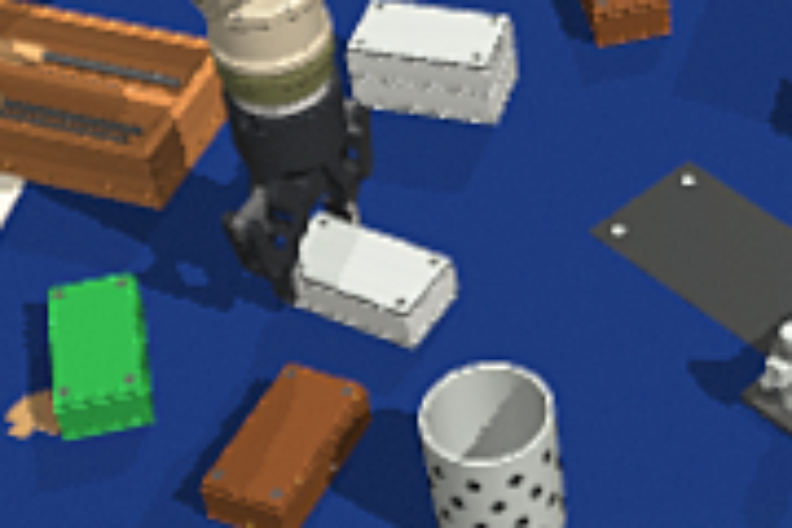

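```bash

python3 -m pendant '[[[0.3,-0.25,-0.05],0,1],[[0.6,-0.5,0],0,1],[[0.8,-0.7,0],0,1],[[0.8,-0.7,0],0,1],[[0.8,-0.7,0],0,1],[[0.8,-0.7,0],0,1],[[0.8,-0.7,0],0,1],[[0.8,-0.7,0],0,1],[[0.8,-0.7,0],0,1],[[0.8,-0.7,0],0,1],[[0.8,-0.7,0],0,1],[[0.5,-0.4,0],0,1]]'
python3 -m pendant '[[[0.3,-0.3,0],0.2,1],[[0.1,0,0],0.4,1],[[0,0,0],0.5,1],[[0,0,0],0.5,1],[[0,0,0],0.5,1],[[0,0,0],0.5,1],[[0,0,0],0.3,1],[[0,0,0],0,1]]'
python3 - <<'E'
from h import *
go((.4966,-.0593),.006,72.35)
t=env.read_camera("top");cv2.imwrite("pics/t4.png",cv2.resize(t["color"][100:290,200:460],None,fx=3,fy=3))
t=env.read_camera("scene");cv2.imwrite("pics/s4.png",cv2.resize(t["color"][130:300,230:430],None,fx=3.5,fy=3.5))
E
```

```text
clock: 9.98
tcp_pos: [0.5051, -0.0724, 0.0063]
orientation: [-0.0, 0.71, 0.704, -0.0]
wrist_force: [0.8, 0.0, -0.8]
finger_gap: 0.057
clock: 10.98
tcp_pos: [0.5003, -0.0651, 0.0063]
orientation: [-0.0, 0.808, 0.589, -0.0]
wrist_force: [0.3, -0.5, -2.7]
finger_gap: 0.0569
t 10.97 p [ 0.5003 -0.0651  0.0063] yaw 72.16 tilt z [-0.001  0.    -1.   ] gap 0.0569 F [ 0.3 -0.5 -2.7]
rows(20mm) tool: [ 0.22 -0.27  0.02] turn rows(6deg): -0.03
```

View pics/s4.png

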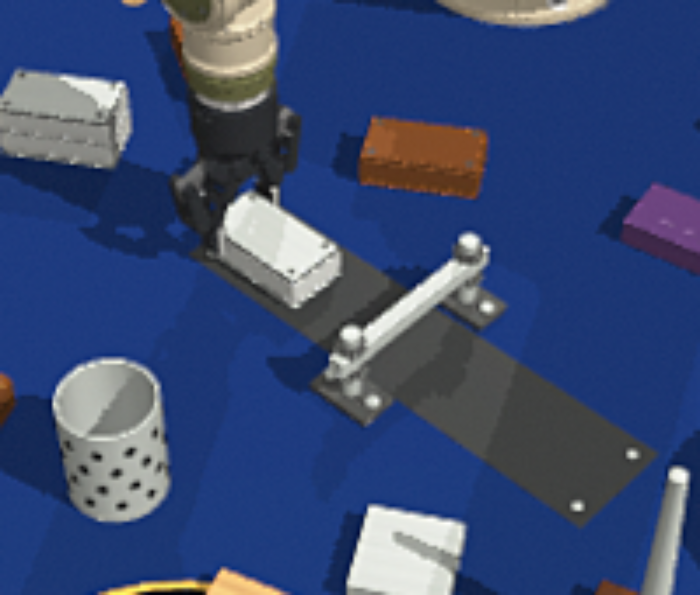

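View pics/t4.png

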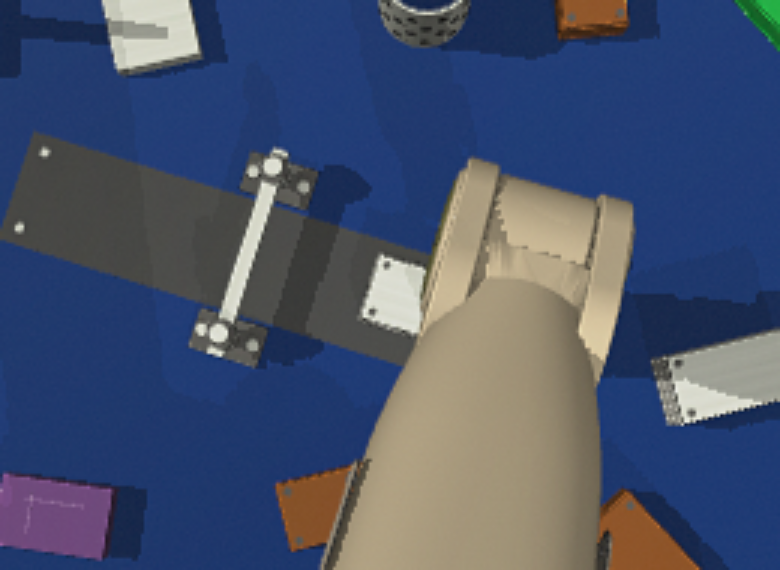

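```bash

python3 -m pendant '[[[0.1,-0.14,0],-0.03,1],[[0.3,-0.13,0],0,1],[[0.5,0,0],0,1],[[0.5,0,0],0,1],[[0.5,0,0],0,1],[[0.4,0,0],0,1],[[0.2,0,0],0,1],[[0,0,0],0,1]]'
python3 - <<'E'
from h import *
t=env.read_camera("top");W,o,x,y=gate(t)
go(o-.069*y,.006,72.35)
cv2.imwrite("pics/t5.png",cv2.resize(t["color"][120:250,240:380],None,fx=5,fy=4.5))
p=np.array(env.get_state()["tcp_pos"][:2])-o;print("tcp gate",p@x,p@y)
t=env.read_camera("scene");cv2.imwrite("pics/s5.png",cv2.resize(t["color"][130:300,230:430],None,fx=3.5,fy=3.5))
E
```

```text
clock: 12.08
tcp_pos: [0.5108, -0.0156, 0.0067]
orientation: [0.0, 0.807, 0.59, -0.0]
wrist_force: [-0.9, -0.5, -2.3]
finger_gap: 0.0568
t 12.12 p [ 0.5107 -0.0158  0.0066] yaw 72.35 tilt z [-0. -0. -1.] gap 0.0569 F [-0.1 -0.2 -2.4]
rows(20mm) tool: [ 3.72 -0.01  0.03] turn rows(6deg): 0.0
tcp gate 0.00027328402448090205 -0.14330408056852373
```

View pics/t5.png

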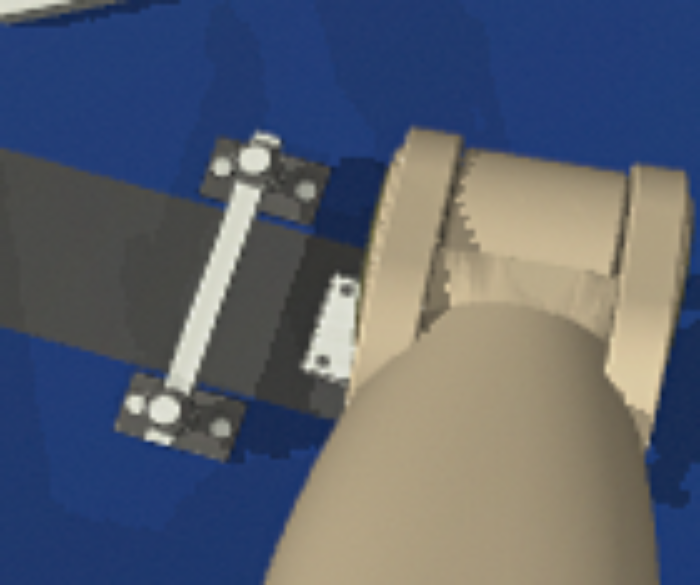

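View pics/s5.png

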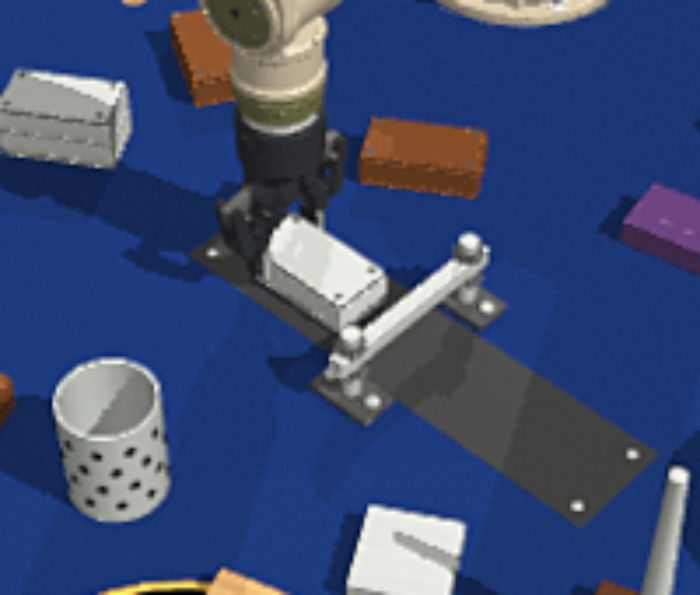

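```bash

python3 -m pendant '[[[0.4,0,0],0,1],[[0.6,0,0],0,1],[[0.6,0,0],0,1],[[0.6,0,0],0,1],[[0.6,0,0],0,1],[[0.5,0,0],0,1],[[0.3,0,0],0,1],[[0.1,0,0],0,1],[[0,0,0],0,1]]'
python3 - <<'E'
from h import *
t=env.read_camera("top");W,o,x,y=gate(t)
p=pix2w(t,(303.6,191.9),.035)[:2]-o;print("lead end at previous",p@x,p@y)
go(o-.028*y,.006,72.35)
cv2.imwrite("pics/t6.png",cv2.resize(t["color"][120:250,240:380],None,fx=5,fy=4.5))
p=np.array(env.get_state()["tcp_pos"][:2])-o;print("tcp gate",p@x,p@y)
t=env.read_camera("scene");cv2.imwrite("pics/s6.png",cv2.resize(t["color"][160:260,280:400],None,fx=6,fy=6))
E
```

```text
clock: 13.3
tcp_pos: [0.5331, 0.0546, 0.0066]
orientation: [0.0, 0.807, 0.59, -0.0]
wrist_force: [-0.8, -0.8, -3.7]
finger_gap: 0.0566
lead end at previous -0.0020585876877502966 -0.053522714840931705
t 13.35 p [0.5331 0.0545 0.0066] yaw 72.33 tilt z [-0. -0. -1.] gap 0.0566 F [-0.3 -0.7 -2.9]
rows(20mm) tool: [ 2.08 -0.01  0.03] turn rows(6deg): -0.0
tcp gate 0.00026234662726830685 -0.06957600374525504
```

View pics/t6.png

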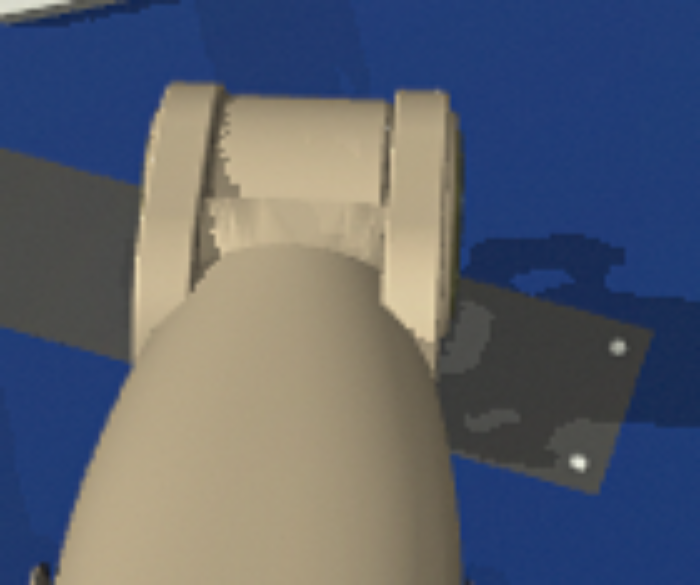

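View pics/s6.png

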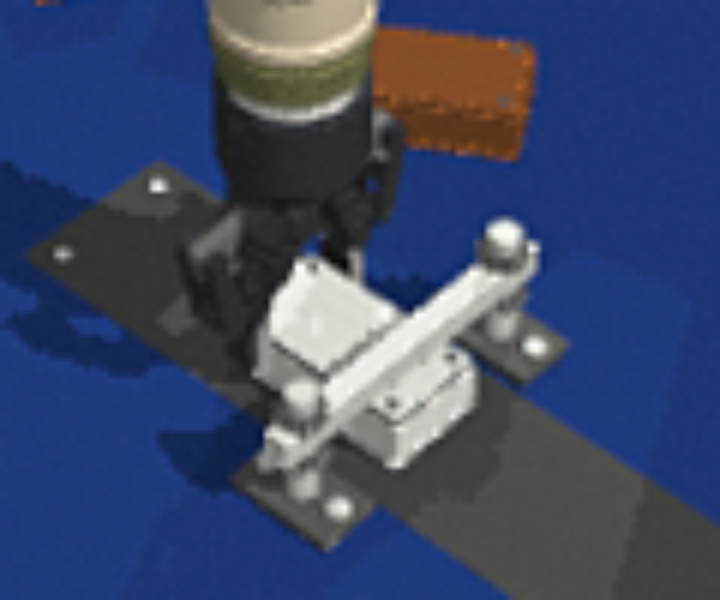

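```bash

python3 -m pendant '[[[0.3,0,0],0,1],[[0.4,0,0],0,1],[[0.4,0,0],0,1],[[0.3,0,0],0,1],[[0.3,0,0],0,1],[[0.2,0,0],0,1],[[0.1,0,0],0,1],[[0,0,0],0,1]]'
python3 - <<'E'
from h import *
t=env.read_camera("top");W,o,x,y=gate(t)
go(o-.028*y,.006,72.35)
t=env.read_camera("scene");cv2.imwrite("pics/s7.png",cv2.resize(t["color"][160:260,280:400],None,fx=6,fy=6))
E
```

```text
clock: 14.4
tcp_pos: [0.5453, 0.0928, 0.0066]
orientation: [0.0, 0.807, 0.59, -0.0]
wrist_force: [-0.1, 0.6, -2.0]
finger_gap: 0.0567
t 14.45 p [0.5452 0.0927 0.0067] yaw 72.34 tilt z [-0. -0. -1.] gap 0.0568 F [-0.1  0.2 -2.8]
rows(20mm) tool: [ 0.07 -0.01  0.03] turn rows(6deg): -0.0
```

View pics/s7.png

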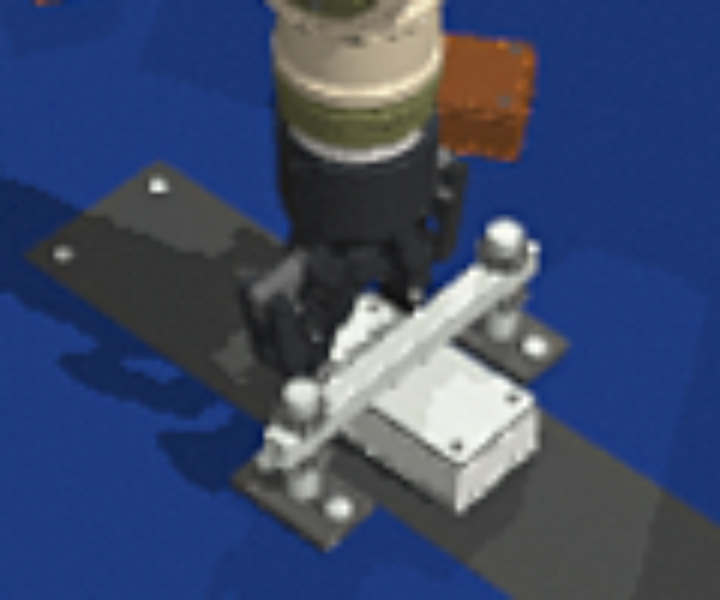

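```bash

python3 -m pendant '[[[0,0,0],0,-0.2],[[0,0,0],0,-0.6],[[0,0,0],0,-0.6],[[0,0,0],0,-0.6]]'
python3 -m pendant '[[[-0.2,0,0],0,-0.6],[[-0.2,0,-0.3],0,-0.6],[[0,0,-0.5],0,-0.6],[[0,0,-0.8],0,-0.6],[[0,0,-0.9],0,-0.6],[[0,0,-0.9],0,-0.6],[[0,0,-0.9],0,-0.6],[[0,0,-0.9],0,-0.6],[[0,0,-0.9],0,-0.6],[[0,0,-0.5],0,-0.6],[[0,0,0],0,-0.6]]'
python3 - <<'E'
from h import *
t=env.read_camera("top");W,o,x,y=gate(t)
go(o+.042*y,.13,72.35)
t=env.read_camera("scene");cv2.imwrite("pics/s8.png",cv2.resize(t["color"][130:260,260:416],None,fx=4.5,fy=4.5))
E
```

```text
clock: 15.0
tcp_pos: [0.5456, 0.0928, 0.007]
orientation: [0.0, 0.807, 0.59, 0.0]
wrist_force: [-0.1, -0.6, 0.9]
finger_gap: 0.0681
clock: 16.38
tcp_pos: [0.5436, 0.0852, 0.1399]
orientation: [0.001, 0.807, 0.59, 0.001]
wrist_force: [-0.7, -0.4, 0.1]
finger_gap: 0.0685
t 16.43 p [0.543  0.0852 0.139 ] yaw 72.35 tilt z [ 0.001 -0.    -1.   ] gap 0.0683 F [-0.3  0.4 -0.3]
rows(20mm) tool: [ 3.96 -0.02  0.45] turn rows(6deg): -0.0
```

View pics/s8.png

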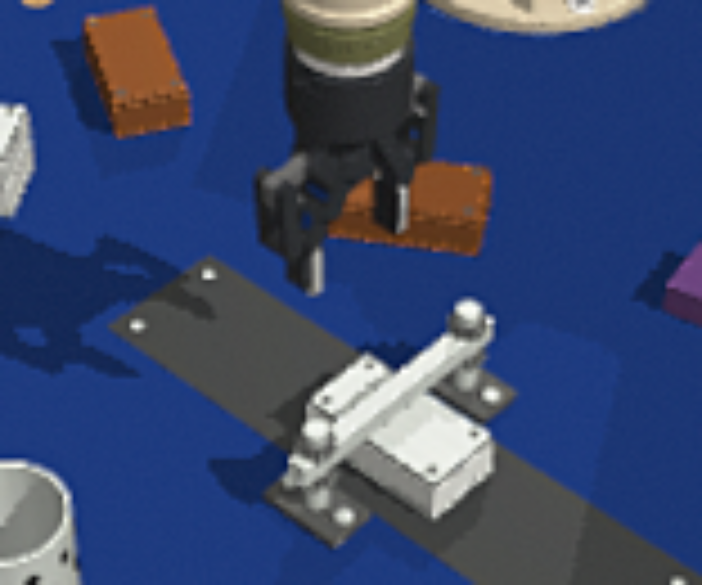

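```bash

python3 -m pendant '[[[0.5,0,0],0,-0.7],[[0.8,0,0],0,-0.7],[[0.9,0,0],0,-0.7],[[0.8,0,0],0,-0.7],[[0.6,0,0],0,-0.7],[[0.35,0,0],0,-0.7],[[0,0,0],0,-0.7],[[0,0,0],0,-0.7]]'
python3 - <<'E'
from h import *
t=env.read_camera("top");W,o,x,y=gate(t)
go(o+.042*y,.0067,72.35)
c=env.read_camera("scene");cv2.imwrite("pics/s9.png",cv2.resize(c["color"][130:270,290:430],None,fx=4.2,fy=4.2))
for u,v in((494,435),(432,480),(370,355)):  # top corners in s8
    p=pix2w(c,(260+u/4.5,130+v/4.5),.035)[:2]-o;print(p@x,p@y)
E
```

```text
clock: 17.48
tcp_pos: [0.5667, 0.1601, 0.1386]
orientation: [0.0, 0.807, 0.59, -0.0]
wrist_force: [0.5, 0.2, -0.2]
finger_gap: 0.0723
t 17.52 p [0.5667 0.16   0.1387] yaw 72.31 tilt z [-0. -0. -1.] gap 0.0723 F [-0.4  0.8 -0.2]
rows(20mm) tool: [ 0.04 -0.02  6.6 ] turn rows(6deg): -0.01
-0.028109153429382583 0.0644726777510431
0.027509857769681505 0.06064607502890715
-0.02768599016729586 -0.041412012684790916
```

View pics/s9.png

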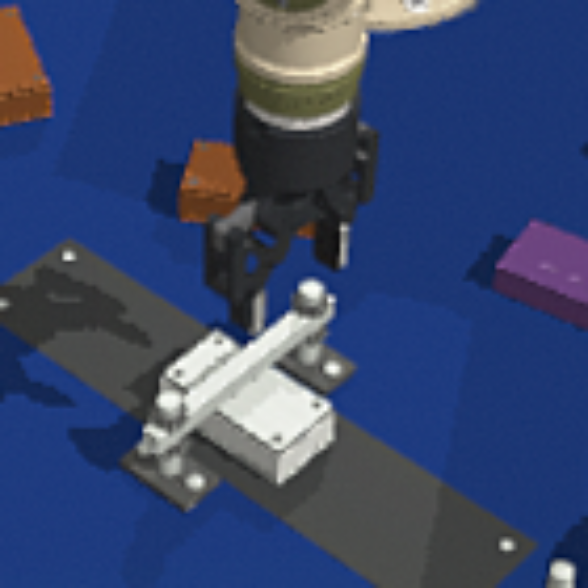

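```bash

python3 -m pendant '[[[0.1,0,0.6],0,-0.75],[[0,0,0.7],0,-0.75],[[0,0,0.7],0,-0.75],[[0,0,0.7],0,-0.75],[[0,0,0.7],0,-0.75],[[0,0,0.7],0,-0.75],[[0,0,0.6],0,-0.75],[[0,0,0.6],0,-0.75],[[0,0,0.5],0,-0.75],[[0,0,0.4],0,-0.75],[[0,0,0.3],0,-0.75],[[0,0,0],0,-0.75]]'
python3 - <<'E'
from h import *
t=env.read_camera("top");W,o,x,y=gate(t)
go(o+.042*y,.0067,72.35)
c=env.read_camera("scene");cv2.imwrite("pics/s10.png",cv2.resize(c["color"][160:260,300:400],None,fx=6,fy=6))
E
```

```text
clock: 19.08
tcp_pos: [0.5672, 0.1623, 0.0082]
orientation: [-0.0, 0.807, 0.59, -0.0]
wrist_force: [-0.0, -0.1, -0.2]
finger_gap: 0.0753
t 19.12 p [0.5674 0.1624 0.0086] yaw 72.35 tilt z [-0. -0. -1.] gap 0.0747 F [ 0.1 -0.3 -0.1]
rows(20mm) tool: [-0.08 -0.01  0.1 ] turn rows(6deg): -0.0
```

View pics/s10.png

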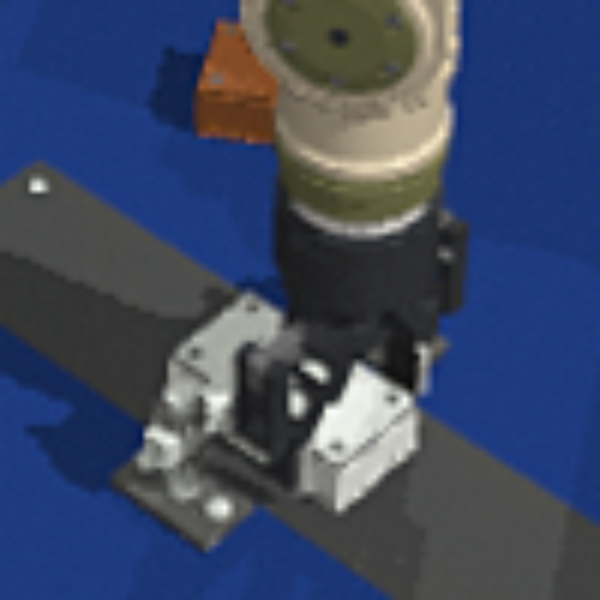

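```bash

python3 -m pendant '[[[0,0,0.08],0,-0.5],[[0,0,0],0,0],[[0,0,0],0,0.4],[[0,0,0],0,1],[[0,0,0],0,1],[[0,0,0],0,1],[[0,0,0],0,1]]' 60
python3 - <<'E'
from h import *
t=env.read_camera("top");W,o,x,y=gate(t)
go(o+.149*y,.0067,72.35)
E
```

```text
clock: 20.05
tcp_pos: [0.5679, 0.1624, 0.0076]
orientation: [0.0, 0.807, 0.59, 0.0]
wrist_force: [-0.4, -0.1, 6.5]
finger_gap: 0.057
t 20.1 p [0.5679 0.1625 0.0077] yaw 72.34 tilt z [ 0.001  0.    -1.   ] gap 0.0566 F [-0.9 -0.2  5.4]
rows(20mm) tool: [ 5.25 -0.04  0.05] turn rows(6deg): -0.0
```

```bash

python3 -m pendant '[[[0.2,0,0],0,1],[[0.4,0,0],0,1],[[0.5,0,0],0,1],[[0.5,0,0],0,1],[[0.6,0,0],0,1],[[0.6,0,0],0,1],[[0.6,0,0],0,1],[[0.6,0,0],0,1],[[0.6,0,0],0,1],[[0.5,0,0],0,1],[[0.3,0,0],0,1],[[0,0,0],0,1]]'
python3 - <<'E'
from h import *
t=env.read_camera("top");W,o,x,y=gate(t)
go(o+.149*y,.0067,72.35)
c=env.read_camera("scene");cv2.imwrite("pics/s11.png",cv2.resize(c["color"][160:290,290:440],None,fx=4.5,fy=4.5))
E
```

```text
clock: 21.6
tcp_pos: [0.6005, 0.2645, 0.0076]
orientation: [0.001, 0.807, 0.59, -0.0]
wrist_force: [-0.5, -2.5, 6.3]
finger_gap: 0.0569
t 21.65 p [0.6005 0.2645 0.0076] yaw 72.32 tilt z [ 0.001 -0.002 -1.   ] gap 0.0566 F [-0.6 -2.7  7.7]
rows(20mm) tool: [-0.1  -0.04  0.05] turn rows(6deg): -0.01
```

View pics/s11.png

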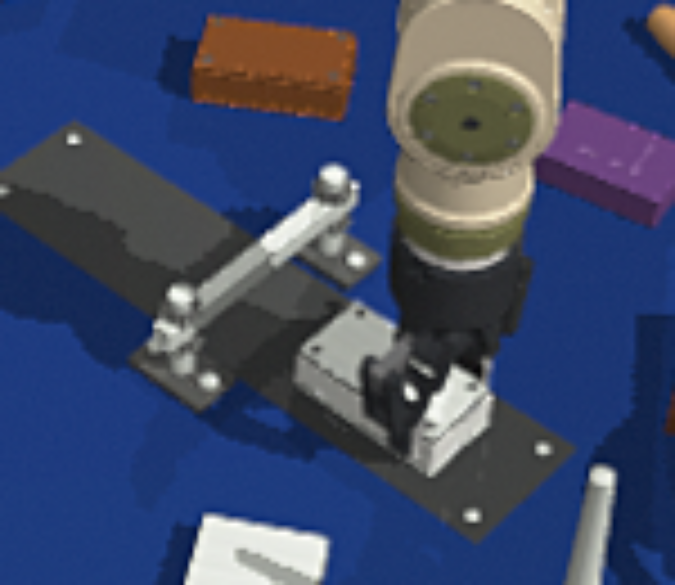

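The frame is clear of the bar. Next I'll release it, rise and check.

```bash

python3 -m pendant '[[[0,0,0],0,-0.2],[[0,0,0],0,-0.7],[[0,0,0],0,-0.7],[[0,0,0],0,-0.7],[[0,0,-0.3],0,-0.7],[[0,0,-0.5],0,-0.7],[[0,0,-0.8],0,-0.7],[[0,0,-0.9],0,-0.7],[[0,0,-0.9],0,-0.7],[[0,0,-0.9],0,-0.7],[[0,0,-0.9],0,-0.7],[[0,0,-0.5],0,-0.7]]'
python3 -m pendant '[[[0,0,-0.5],0,-0.7],[[0,0,-0.5],0,-0.7],[[0,0,0],0,-0.7],[[0,0,0],0,-0.7]]'
python3 - <<'E'
from h import *
t=env.read_camera("top");W,o,x,y=gate(t)
go(o+.149*y,.0067,72.35)
c=env.read_camera("scene");cv2.imwrite("pics/s12.png",c["color"]);cv2.imwrite("pics/s12c.png",cv2.resize(c["color"][160:290,290:440],None,fx=4.5,fy=4.5))
for n,v,z in(("deep_frame_c","scene",.058),("flask_c","scene",.05),("wax_block_c","scene",.026),("bench_block_c","scene",.022),("hammer","scene",.02)):
    for d in env.boxes_of(v,n)[:1]:print(n,np.round(d["location"]),round(d["p"],2))
E
```

```text
clock: 23.2
tcp_pos: [0.6009, 0.2655, 0.1233]
orientation: [0.0, 0.807, 0.59, 0.001]
wrist_force: [0.5, -0.2, 0.2]
finger_gap: 0.0722
clock: 23.7
tcp_pos: [0.6, 0.2652, 0.1406]
orientation: [-0.0, 0.807, 0.59, -0.0]
wrist_force: [-0.5, -1.0, -0.2]
finger_gap: 0.0725
t 23.75 p [0.5999 0.2651 0.1404] yaw 72.34 tilt z [-0.001 -0.    -1.   ] gap 0.0726 F [-0.1 -0.4  0.2]
rows(20mm) tool: [-0.12  0.    6.69] turn rows(6deg): -0.0
deep_frame_c [246. 166.] 0.59
flask_c [262. 256.] 0.6
bench_block_c [343. 292.] 0.66
hammer [465. 195.] 0.89
```

View pics/s12.png

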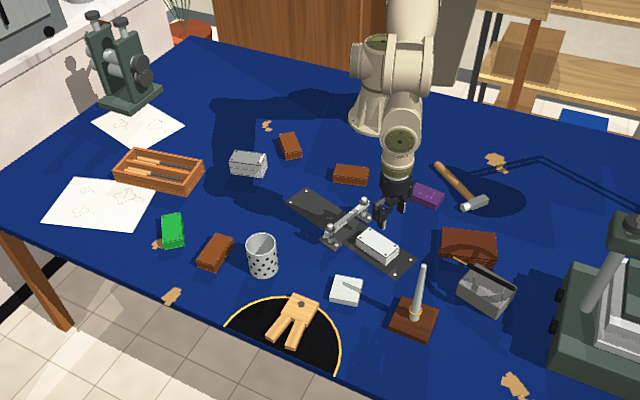

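View pics/s12c.png

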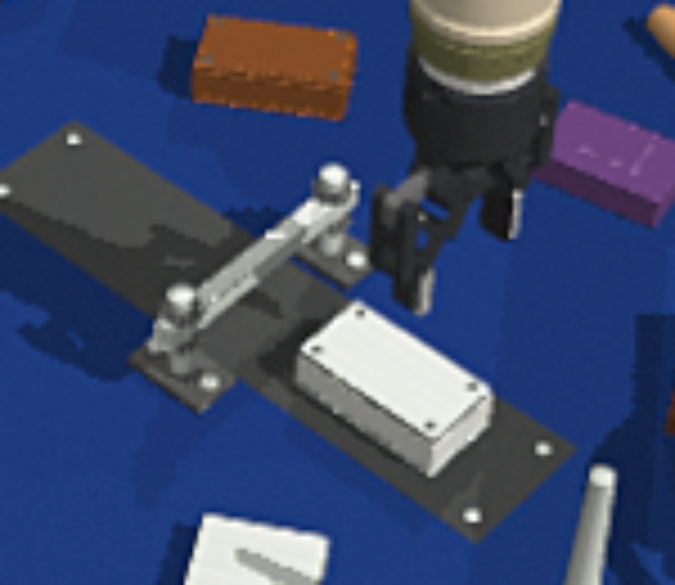

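```bash
python3 - <<'E'
from h import *
t=env.read_camera("top");W,o,x,y=gate(t)
c=env.read_camera("scene")
P=[pix2w(c,(290+u/4.5,160+v/4.5),.035)[:2]-o for u,v in((358,301),(492,397),(431,440),(297,348))]
print([(round(p@x,4),round(p@y,4)) for p in P]); m=np.mean(P,0);print("centre",m@x,m@y)
print(env.hand_in())
E
```

```text
[(np.float64(-0.027), np.float64(0.0646)), (np.float64(-0.0214), np.float64(0.1756)), (np.float64(0.0303), np.float64(0.1695)), (np.float64(0.0294), np.float64(0.0623))]
centre 0.0028156577612133624 0.11799476847431886
the job is handed in; nothing more can be done
None
```

I put the shallow frame (the farther of the two light ones) under the bridge bar lengthways, and it now lies flat past the gate. I gripped its trailing end, lined it up with the passage and pushed it until half was under the bar. Then I released it, lifted over the gate, gripped the leading end and drew it out. I handed the job in at about 24 s of the 59 s allowed; it gave no verdict.

**Frame position:** In the scene camera, its centre is about 118 mm past the bar and 3 mm off the centre line. Its trailing end is about 62 mm past the bar, and its length is within a few degrees of the passage. These come from corners I picked in the picture.

**Forces:** No knock showed up. The wrist force stayed below about 10 N in every reading, but it was only read at the end of each move.

**Other things on the bench:** The deep frame, flask, bench block and hammer were found within about 4 pixels of where they started. The detector did not report the wax block in the last picture. I saw it there by eye, partly behind the gripper, in its original place.

**Check that disagreed:** The scene camera placed the frame about 3 to 4 mm further along than the top camera did before the first grip. I allowed for that in the grip.

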